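# Clear broken clamp studs from a bench rail

## Task

Two broken clamp studs are stuck in the T-slot of the aluminium rail. Open the accessory box by raising its lid over the end lip and sliding it out, lay the lid flat on the bench, and use the scraper from the box, let down through the slot's entry pocket, to push both studs out of the open end into the catch tray. Then stand the scraper back inside the box, leave the lid off on the bench, do not touch the studs with the fingers and do not disturb the bottles and jar.

Things in the scene. Friction and masses are not known exactly. Their poses are not given: they have to be found in the camera images.
- box: grey accessory box screwed to the bench, 160 (x) by 110 (y) by 90 mm. Origin: centre of its underside; x along the box, -x is the low lip end, z up. Floor 4 mm up; inside 142 by 88 mm. The lid's underside rests on ledges 70 mm up, between the lip (-x) and an 86 mm wall (+x). Strips over both long edges for x +10 to +80 mm, underside 86 mm up, keep it from coming straight out
- box_lip (a point): middle of the top of the box's end lip, 75 mm up, flush with the closed lid's top; axes as the box's. The lid has 11 mm of room to rise under the strips: raise it 6 to 10 mm, level or at this end, to clear the lip, and slide it more than 60 mm towards the box's -x; it is then free
- lid_handle (a point): handle of the loose white lid. Lid plate 139 (x) by 97 (y) by 5 mm, 90 g; handle an upright bar 14 (x) by 40 (y) mm, standing 28 mm above the plate's top, its centre 20 mm from the plate's centre towards the lip end (-x). Point at the handle's centre, 19 mm above the lid's underside; axes as the box's while closed
- scraper_grip (a point): centre of the black grip of the scraper, which stands upright and loose on the box's floor under the closed lid, turned up to 0.3 rad to the box. Grip 24 (x) by 18 (y) by 34 mm tall; point 45 mm above the foot's underside. Below it a steel stem 14 (x) by 8 (y) mm, and a steel foot 26 (x) by 20 (y) by 7 mm. Total height 62 mm, 0.11 to 0.18 kg. Its x goes along the slot (either way round), z up the grip
- scraper_foot (a point): centre of the underside of the scraper's foot, 45 mm below the grip's centre; same axes
- rail: aluminium rail with one T-slot and a grey catch tray at its end, screwed to the bench, 307 mm overall. Origin: centre of the underside of the whole; x along the slot towards open end and tray. Rail: x -155 to +60 mm, 64 mm wide, top 55 mm up. Slot on the centre line: floor 38 mm up, undercut 25 mm wide and 10 mm high, above it a neck 13 mm wide
- slot_entry (a point): middle of the slot's entry pocket at the closed end, at floor height (38 mm up); rail x = -123 mm; axes as the rail's. The pocket is open upwards, 44 mm along the rail by 32 mm wide, then tapers within 12 mm to the slot (which begins at rail x = -89 mm). The scraper's foot goes in and out here
- slot_end (a point): slot's open end, at floor height (38 mm up) on the centre line; rail x = +60 mm. The foot may run out here above the tray; a stud has surely dropped once the foot's leading face is 12 mm past this point
- tray_in (a point): centre of the catch tray's inner floor, 3 mm up, 107 mm from the rail's origin along its x; axes as the rail's. Tray 90 by 90 by 28 mm, walls 3 mm; its near wall is lower than the slot's floor
- stud_a_mid (a point): broken clamp stud, steel, 14 to 28 g: a round foot 19 mm across and 7 mm thick, with an 8 mm round stump on top, 13 mm tall in all. It stands in the undercut of the rail's slot, cannot be lifted through the neck, and slides along with about 0.1 to 0.3 N. Point on its axis, 6.5 mm above its underside; it starts nearer the pocket
- stud_b_mid (a point): broken clamp stud, steel, 14 to 28 g: a round foot 19 mm across and 7 mm thick, with an 8 mm round stump on top, 13 mm tall in all. It stands in the undercut of the rail's slot, cannot be lifted through the neck, and slides along with about 0.1 to 0.3 N. Point on its axis, 6.5 mm above its underside; it starts nearer the open end
- reagent_mid (a point): clear reagent bottle with a blue cap, 64 mm across, 150 mm tall; point at its centre
- jar_mid (a point): small capped clear jar, 42 mm across, 45 mm tall; point at its centre
- flask_mid (a point): clear bottle with a blue cap, 56 mm across, 120 mm tall; point at its centre
Things that resemble listed ones, but are neither listed nor needed, are in the scene too. Leave any orange or pink look-alike of the part that bears lid_handle alone.

How it is judged:
By the outcome, as a careful person would: the job done as asked, in the order asked, and still so for the second after the job is handed in, with the robot touching nothing.
It also fails if it takes over 72 s, if anything falls off the work surface, if the arm or the gripper's body presses on something with over 40 N, if the wrist force passes 120 N, or if a joint passes its speed limit or range.

## Robot

A 7-joint arm with a two-finger parallel gripper is mounted at the origin on the work surface. World frame = base frame: x ahead of the robot, y to its left, z up, the work surface at z = 0. Lengths are in m, angles in degrees, forces in N, time in s.
With the tool pointing down it reaches from about 0.425 to 0.875 m from the base axis. Payload 4.7 kg.
Tool frame: the origin (TCP) lies on the mounting face of the last link; the fingertips stand 182 mm ahead of it and the grasp point (between the pads) lies 164 mm ahead of it; z points along the fingers, x is the direction in which the jaws open and shut, and the axes are right-handed (so a half turn about z gives the same grasp; the last joint's range is limited). The gripper opens to 87 mm and grips with 3 to 60 N. Pads are 19 mm wide; open, the fingers measure 117 mm over their backs; the gripper's body (75 mm by 190 mm) begins 51 mm behind the grasp point.
Start: joints at [-72.302, 18.392, -4.016, 83.108, 1.295, 78.541, -3.26], TCP at [0.189, 0.622, 0.405] pointing down, gripper open.
Joint ranges: [-163.93, 163.93], [-17.29, 119.83], [-79.2, 71.16], [3.27, 140.29], [-89.18, 269.18], [5.43, 117.66], [-154.24, 154.24]. Speed limits (degrees/s): [147.25, 147.25, 180, 180, 180, 180, 180].

## Interface

Orientations are given as [roll, pitch, yaw] about the fixed x, y, z axes, in that order (R = Rz(yaw) Ry(pitch) Rx(roll)).
In Python, from cell import status, cams, env, outline_of, landmark_of gives the robot as it stands. The module is installed in compiled form; this text tells all that it offers.
- The arm moves only by the tool jog_arm, never from a script. Its argument "rows" is a list of rows, each a list of 7 numbers: the closure, from 0 (fully open) to 1 (shut), then the shift along the tool's x, y, z in m, then the turn, a rotation vector about the tool's x, y, z in degrees. A call has 1 to 12 rows; each row shifts and turns the commanded pose from where the row before left it, along the tool's axes as they then stand; what a row does not reach is not made up. A row lasts 1/12 s, in which the tool goes at most 41.7 mm and 7.16 degrees, less where a joint would pass 70% of its speed; a pose out of reach is approached as far as the arm can. A call with a gripper value outside its range is refused whole. The fingers move at their own pace and stop on an object; "grip_force" is the grip in N (left out, the last holds). Time passes only in rows, so rows that do not move let the fingers close. It gives the time, the measured TCP pose, the force and the opening at its end, in the units of the state.
- status.get_obs(): the state, without advancing time (a new reading comes with each control period).
- cams.read_camera(name): name is "scene" or "top" or "wrist"; returns (picture, depth): 400x640x3 uint8, red, green, blue; 400x640 float32, m along the optical axis (not along the pixel's ray), 0 where there is no reading.
- cams.camera_params(name): a dict with "vfov" (degrees; the focal length in pixels is half the picture's height over the tangent of half this angle, whatever the lens; pixels are square), "cx", "cy" (the principal point, pixels), "k1" (the pictures are not rectified: a ray, as slopes to the right and down, at radius r is drawn at 1 + k1 r^2 times it, then the intrinsics apply), "eye" and "attitude" of the camera in the world. Camera axes: x right, y up, looking along -z (the intrinsics and any distortion apply to the point x, -y, -z); pixel columns grow to the right and rows downward; lengths in m; the calibration is good to about 2 mm. A picture is of the moment at which its call begins: read the wrist's pose just before it. camera_params takes no time and is no camera call; for the wrist camera it gives the pose at the moment of the call.
- env.sign_off(): hands the job in, once; it reports no verdict.
Trained networks look in the newest picture that a camera, given by its name, has taken for a name from the list of things; names that differ only in an ending like _2 or _b are one class to them, and where a whole thing is asked for, a point or a joint stands for the part that bears it (a point fixed in the world has none). Each returns a list of dicts, best first, with "conf" (0 to 1); they miss things now and then, are a little off and sometimes report something else, mostly with a low value. They report only what shows in the picture. A call takes as long as a camera call. They do not tell look-alikes from the thing itself.
- outline_of(camera, name): "pixels" (400x640 bool, what is visible of it) and "box" ([left, top, right, bottom] in pixels, round what is visible of it).
- landmark_of(camera, name): "position" ([row, column] in pixels: a listed point, or the origin of a listed thing).
The state is a dict: "time_s": time; "qpos": joint angles; "joint_velocities": joint speeds; "effort": joint torques, N m; "tool_pos": TCP position; "tool_rot": TCP orientation; "force": force on the tool from outside, world axes, zero at the start; "wrist_torque": the same for the moment, N m; "grip_width": finger opening in m.
Only numpy, scipy, OpenCV 4.12 (cv2) and the standard library are available. Lean on these libraries where they do the work, as an engineer would, in place of code of your own. Each camera call takes 0.05 s, during which the arm holds its last target. There are 200 camera calls.

## Working session

There is one attempt and no reset: what is moved stays moved. The work goes in short steps, Python scripts to look and compute and a tool call to move; the robot and the scene stay as the last step left them, time stands still between calls to the robot, and variables do not carry over. Pictures are saved under pics/ and viewed, about 8 in all and at most 12, crops included, and the job is handed in when it is done.

Besides the shell and the picture viewer there is one more tool, called after "Emit:" as name(argument=value, ...) on one line, values as JSON. jog_arm: Moves the arm, as the interface text tells. Its arguments: {"type":"object","properties":{"rows":{"type":"array"},"grip_force":{"type":"number"}},"required":["rows"]}

```bash
mkdir -p pics
cat > h.py <<'E'
import numpy as np, cv2
from scipy.spatial.transform import Rotation as Ro
from cell import status, cams, env, outline_of, landmark_of
def Rcam(p):
    a=np.array(p["attitude"],float)
    return a if a.shape==(3,3) else (Ro.from_euler('xyz',a,degrees=True).as_matrix() if a.size==3 else Ro.from_quat(a).as_matrix())
def rays(p,uv):
    f=200/np.tan(np.radians(p["vfov"]/2)); uv=np.atleast_2d(uv).astype(float)
    K=np.array([[f,0,p["cx"]],[0,f,p["cy"]],[0,0,1]])
    n=cv2.undistortPoints(uv.reshape(-1,1,2),K,np.array([p["k1"],0,0,0,0.])).reshape(-1,2)
    return np.c_[n[:,0],-n[:,1],-np.ones(len(n))]@Rcam(p).T
def at_z(p,uv,z):
    r=rays(p,uv); e=np.array(p["eye"]); return e+r*((z-e[2])/r[:,2])[:,None]
def at_d(p,uv,d):
    return np.array(p["eye"])+rays(p,uv)*np.atleast_1d(d)[:,None]
def cloud(p,D):
    v,u=np.mgrid[0:400,0:640]; P=at_d(p,np.c_[u.ravel(),v.ravel()],D.ravel()).reshape(400,640,3); P[D==0]=np.nan; return P
def save(n,im): cv2.imwrite('pics/'+n+'.png',im[:,:,::-1])
E
python3 - <<'E'
from h import *
print(status.get_obs())
for c in("top","scene","wrist"):
    p=cams.camera_params(c);print(c,p)
names="box box_lip lid_handle scraper_grip rail slot_entry slot_end tray_in stud_a_mid stud_b_mid reagent_mid jar_mid flask_mid".split()
Z=[0,.075,.089-.0,.05,0,.038,.038,.003,.0445,.0445,.075,.0225,.06]
for c in("top","scene"):
    im,D=cams.read_camera(c);p=cams.camera_params(c);save(c+'0',im);np.savez(c+'0.npz',im=im,D=D)
    for n,z in zip(names,Z):
        for r in landmark_of(c,n)[:3]:
            y,x=r["position"];print(c,n,round(r["conf"],2),[round(x),round(y)],at_z(p,[x,y],z)[0].round(4))
E
```

```text
{'time_s': 0.0, 'qpos': array([-72.30191238,  18.44117257,  -4.015036  ,  83.17543864,
         1.29448924,  78.54070581,  -3.26013193]), 'joint_velocities': array([-0.13263168,  0.0293349 , -0.04936477, -0.02331735, -0.004642  ,
       -0.07483686,  0.06704636]), 'effort': array([-4.44802390e-04, -4.91278338e+01, -4.04314790e-01, -3.12533605e+01,
       -6.39710831e-02,  4.37267090e-02,  1.83898655e-04]), 'tool_pos': array([0.18882587, 0.62175623, 0.40363245]), 'tool_rot': array([1.79994586e+02, 1.12103161e-01, 7.31109647e+01]), 'force': array([ 0.49459772,  0.37819251, -0.12454573]), 'wrist_torque': array([ 0.01649847, -0.00109362, -0.00946533]), 'grip_width': 0.08724881489869205}
top {'vfov': 49.06494227631881, 'cx': 321.0329333761897, 'cy': 192.90377634024617, 'k1': -0.010073051575283206, 'eye': array([0.41058043, 0.04575483, 1.39887751]), 'attitude': array([  5.36547783,  -0.5517445 , -91.54676704])}
scene {'vfov': 56.36495013347425, 'cx': 317.7190752830448, 'cy': 208.6262478263376, 'k1': -0.05996131989192332, 'eye': array([ 0.95396134, -0.67105285,  0.85589348]), 'attitude': ar
[... 1494 characters left out ...]
 [0.3441 0.39   0.089 ]
scene lid_handle 0.88 [344, 178] [0.5413 0.2125 0.089 ]
scene rail 0.62 [282, 287] [ 0.5753 -0.2003  0.    ]
scene rail 0.51 [345, 175] [0.4875 0.3326 0.    ]
scene slot_entry 0.9 [249, 257] [ 0.4545 -0.1856  0.038 ]
scene slot_end 0.6 [294, 296] [ 0.6324 -0.2262  0.038 ]
scene tray_in 0.73 [309, 311] [ 0.678  -0.2274  0.003 ]
scene stud_a_mid 0.52 [268, 273] [ 0.5365 -0.2059  0.0445]
scene stud_a_mid 0.28 [283, 287] [ 0.5968 -0.2237  0.0445]
scene stud_b_mid 0.41 [289, 288] [ 0.6106 -0.2159  0.0445]
scene reagent_mid 0.67 [387, 252] [0.7874 0.0055 0.075 ]
scene jar_mid 0.71 [338, 251] [ 0.6507 -0.0246  0.0225]
scene flask_mid 0.82 [254, 341] [ 0.631  -0.3868  0.06  ]
```

Run:
```python
import cv2
a=cv2.imread('pics/top0.png')[60:330,140:490];b=cv2.imread('pics/scene0.png')[100:370,190:450]
cv2.imwrite('pics/v1.png',cv2.resize(a,None,fx=2.2,fy=2.2,interpolation=2));cv2.imwrite('pics/v2.png',cv2.resize(b,None,fx=2.2,fy=2.2,interpolation=2))
```

```text
(no output)
```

View pics/v1.png

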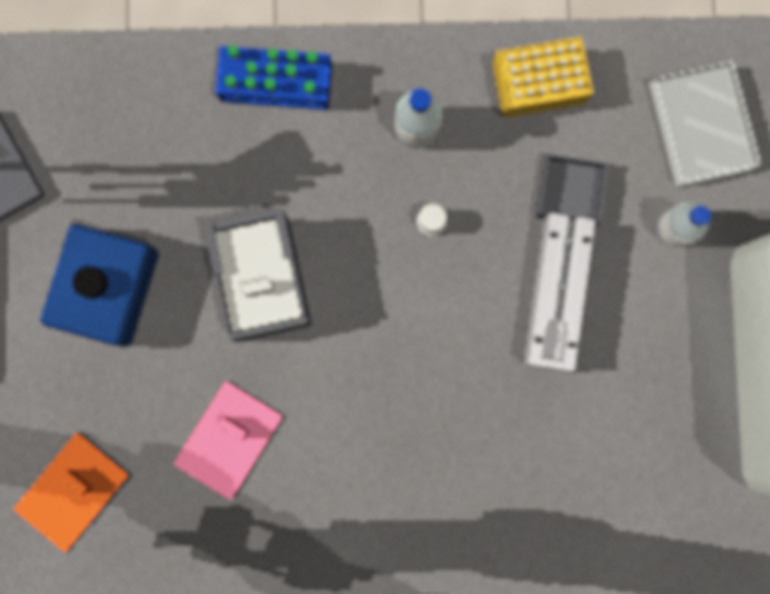

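View pics/v2.png

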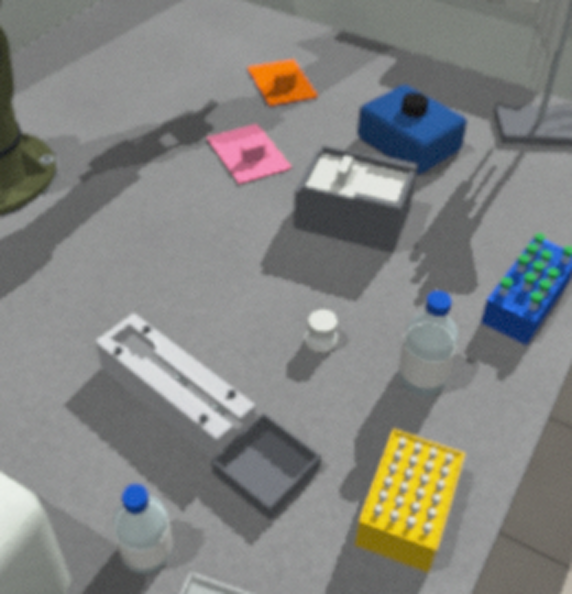

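The overview shows the grey box with its white lid in the middle-left, lip end towards the robot. The rail is on the right with its tray at the far end, and the pink and orange lids are decoys. Next I get rough yaws from the saved depth.

```bash
cat >> h.py <<'E'
def rect(P):
    (c,s,a)=cv2.minAreaRect((P[:,:2]*1000).astype(np.float32)); b=cv2.boxPoints((c,s,a)); e=b[1]-b[0]; f=b[2]-b[1]
    l=e if np.hypot(*e)>np.hypot(*f) else f
    y=np.degrees(np.arctan2(l[1],l[0])); y=(y+90)%180-90
    return np.round(c,1),np.round(sorted(s),1),round(float(y),2)
def R_now():
    o=status.get_obs(); return np.array(o["tool_pos"]),Ro.from_euler('xyz',o["tool_rot"],degrees=True)
def go(g,yaw):
    """tool shift for grasp point to g after turn to yaw (tool down), from measured pose"""
    p,R=R_now(); T=Ro.from_euler('xyz',[180,0,yaw],degrees=True)
    tcp=np.array(g)+[0,0,.164]
    print('turn rotvec',(R.inv()*T).as_rotvec(degrees=True).round(2),'then shift',T.inv().apply(tcp-p).round(4),'tcp',p.round(4))
E
python3 - <<'E'
from h import *
p=cams.camera_params("top");d=np.load('top0.npz');P=cloud(p,d['D'])
def sel(x0,x1,y0,y1,z0,z1):
    m=(P[...,0]>x0)&(P[...,0]<x1)&(P[...,1]>y0)&(P[...,1]<y1)&(P[...,2]>z0)&(P[...,2]<z1);return P[m]
Q=sel(.4,.7,.1,.32,.06,.13);print('box',rect(Q),np.percentile(Q[:,2],[5,50,95]))
Q=sel(.4,.68,-.3,-.12,.045,.07);print('rail',rect(Q),np.percentile(Q[:,2],[5,50,95]))
go([.539,.218,.236],-6)
E
```

```text
box (array([567.1, 224.6]), array([110.7, 162.1]), 10.96) [0.07052698 0.07607982 0.09294618]
rail (array([ 534.1, -199.9]), array([ 65. , 214.8]), -10.33) [0.04920904 0.05480876 0.05958507]
turn rotvec [ 0.000e+00 -1.000e-02  7.911e+01] then shift [0.3904 0.3651 0.0048] tcp [0.1889 0.622  0.4048]
```

Emit:
jog_arm(rows=[[0,0,0,0,0,0,6.9],[0,0,0,0,0,0,6.9],[0,0,0,0,0,0,6.9],[0,0,0,0,0,0,6.9],[0,0,0,0,0,0,6.9],[0,0,0,0,0,0,6.9],[0,0,0,0,0,0,6.9],[0,0,0,0,0,0,6.9],[0,0,0,0,0,0,6.9]])

```text
time_s: 2.15
tool_pos: [0.1888, 0.622, 0.4048]
tool_rot: [-180.0, -0.0, 10.7]
force: [-0.1, 0.2, -0.9]
grip_width: 0.0871
```

Emit:
jog_arm(rows=[[0,0.014,0.023,0,0,0,0],[0,0.02,0.034,0,0,0,0],[0,0.02,0.034,0,0,0,0],[0,0.02,0.034,0,0,0,0],[0,0.02,0.034,0,0,0,0],[0,0.02,0.034,0,0,0,0],[0,0.02,0.034,0,0,0,0],[0,0.02,0.034,0,0,0,0],[0,0.02,0.034,0,0,0,0],[0,0.02,0.034,0,0,0,0],[0,0.02,0.034,0,0,0,0],[0,0.02,0.034,0,0,0,0]])

```text
time_s: 3.15
tool_pos: [0.4953, 0.2753, 0.4052]
tool_rot: [-180.0, -0.0, 11.0]
force: [0.5, 0.1, 0.6]
grip_width: 0.0872
```

Emit:
jog_arm(rows=[[0,0.02,0.034,0,0,0,0],[0,0.014,0.023,0,0,0,0],[0,0.007,0.008,0,0,0,0],[0,0,0,0,0,0,0],[0,0,0,0,0,0,0]])

```text
time_s: 3.57
tool_pos: [0.5467, 0.2217, 0.4046]
tool_rot: [-179.9, 0.0, 11.0]
force: [-0.2, 1.7, 0.4]
grip_width: 0.0868
```

```bash
cat > look.py <<'E'
from h import *
import sys
def look(tag,names):
    o=status.get_obs();p=cams.camera_params("wrist");im,D=cams.read_camera("wrist");save(tag,im);P=cloud(p,D)
    print('t',round(o["time_s"],2),'tcp',o["tool_pos"].round(4),o["tool_rot"].round(2),'F',o["force"].round(1),'w',round(o["grip_width"],4))
    for n,z in names:
        for r in landmark_of("wrist",n)[:2]:
            y,x=r["position"];print(n,round(r["conf"],2),[round(x),round(y)],at_z(p,[x,y],z)[0].round(4))
    return p,im,P
def sel(P,x0,x1,y0,y1,z0,z1):
    m=(P[...,0]>x0)&(P[...,0]<x1)&(P[...,1]>y0)&(P[...,1]<y1)&(P[...,2]>z0)&(P[...,2]<z1);return P[m]
E
python3 - <<'E'
from look import *
p,im,P=look('w1',[('lid_handle',.089),('box_lip',.075),('box',0)])
np.save('w1.npy',P)
for z0,z1 in((.066,.082),(.083,.092),(.097,.11)):
    Q=sel(P,.4,.7,.1,.32,z0,z1);print(z0,len(Q),rect(Q) if len(Q)>5 else'',np.median(Q,0))
go([.547,.221,.236],11)
E
```

```text
t 3.57 tcp [0.5467 0.2217 0.4046] [-1.7995e+02  4.0000e-02  1.1010e+01] F [-0.2  1.7  0.4] w 0.0868
lid_handle 0.89 [177, 112] [0.3894 0.2711 0.089 ]
lid_handle 0.83 [323, 191] [0.548  0.2191 0.089 ]
box_lip 0.61 [274, 186] [0.4944 0.2113 0.075 ]
0.066 11189 (array([566.1, 223.5]), array([110.2, 159. ]), 10.99) [0.56235949 0.22513745 0.07542634]
0.083 2820 (array([571.3, 224.1]), array([110.8, 151.5]), 11.07) [0.60172848 0.25761497 0.08752042]
0.097 492 (array([546.9, 220.3]), array([12.5, 39.2]), -78.94) [0.5467888  0.22090581 0.10325586]
turn rotvec [-0.05  0.03  0.22] then shift [0.0007 0.0023 0.0047] tcp [0.5459 0.2231 0.4047]
```

View pics/w1.png

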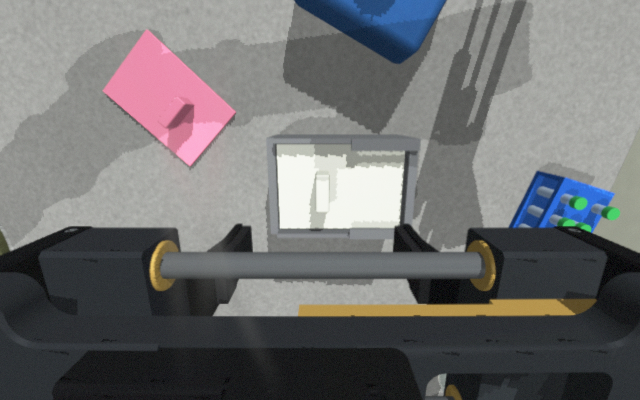

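The wrist view shows the closed lid with its handle at about pixel (323,191). Depth puts it at (0.547, 0.2205) with its top at 0.103 m and box yaw 11.0°, which fits the given sizes. I descend and grip.

Emit:
jog_arm(rows=[[0,0,0.001,0.03,0,0,0],[0,0,0,0.036,0,0,0],[0,0,0,0.036,0,0,0],[0,0,0,0.026,0,0,0],[0,0,0,0.015,0,0,0],[1,0,0,0,0,0,0],[1,0,0,0,0,0,0],[1,0,0,0,0,0,0],[1,0,0,0,0,0,0],[1,0,0,0,0,0,0],[1,0,0,0,0,0,0],[1,0,0,0,0,0,0]], grip_force=25)

```text
time_s: 4.77
tool_pos: [0.5473, 0.2201, 0.2621]
tool_rot: [-180.0, -0.0, 11.0]
force: [0.2, 0.5, -0.0]
grip_width: 0.0484
```

Emit:
jog_arm(rows=[[1,0,0,0,0,0,0],[1,0,0,0,0,0,0],[1,0,0,0,0,0,0],[1,0,0,0,0,0,0],[1,0,0,0,0,0,0],[1,0,0,0,0,0,0],[1,0,0,0,0,0,0],[1,0,0,0,0,0,0],[1,0,0,0,0,0,0],[1,0,0,0,0,0,0]])

```text
time_s: 5.6
tool_pos: [0.5472, 0.22, 0.2618]
tool_rot: [-180.0, 0.0, 11.0]
force: [-0.8, 0.7, -1.6]
grip_width: 0.0134
```

Gripped at 13–14 mm. I raise the lid 8 mm, then slide it towards the lip.

Emit:
jog_arm(rows=[[1,0,0,-0.002,0,0,0],[1,0,0,-0.003,0,0,0],[1,0,0,-0.003,0,0,0],[1,0,0,0,0,0,0],[1,0,0,0,0,0,0]])

```text
time_s: 6.02
tool_pos: [0.5474, 0.2201, 0.2702]
tool_rot: [-180.0, -0.0, 11.0]
force: [-0.2, -0.7, -0.9]
grip_width: 0.0137
```

Run:
```python
from look import *
p,im,P=look('w2',[])
```

```text
t 6.02 tcp [0.5474 0.2201 0.2702] [-1.7998e+02 -4.0000e-02  1.1010e+01] F [-0.2 -0.7 -0.9] w 0.0137
```

Emit:
jog_arm(rows=[[1,-0.005,0,0,0,0,0],[1,-0.01,0,0,0,0,0],[1,-0.01,0,0,0,0,0],[1,-0.015,0,0,0,0,0],[1,-0.015,0,0,0,0,0],[1,-0.015,0,0,0,0,0],[1,-0.01,0,0,0,0,0],[1,-0.005,0,0,0,0,0],[1,0,0,0,0,0,0],[1,0,0,0,0,0,0]])

```text
time_s: 6.9
tool_pos: [0.4639, 0.2039, 0.2701]
tool_rot: [-180.0, -0.1, 11.0]
force: [0.0, -1.0, -0.5]
grip_width: 0.014
```

Emit:
jog_arm(rows=[[1,0,0,-0.015,0,0,0],[1,0,0,-0.025,0,0,0],[1,0,0,-0.015,0,0,0],[1,-0.002,0.015,0,0,0,0],[1,-0.003,0.03,0,0,0,0],[1,-0.003,0.035,0,0,0,0],[1,-0.004,0.035,0,0,0,0],[1,-0.003,0.035,0,0,0,0],[1,-0.003,0.025,0,0,0,0],[1,-0.002,0.012,0,0,0,0],[1,0,0,0.02,0,0,0],[1,0,0,0.035,0,0,0]])

```text
time_s: 7.9
tool_pos: [0.4821, 0.0139, 0.272]
tool_rot: [-180.0, -0.5, 10.8]
force: [1.5, 1.0, -1.1]
grip_width: 0.0139
```

Emit:
jog_arm(rows=[[1,0,0,0.035,0,0,0],[1,0,0,0.025,0,0,0],[1,0,0,0.01,0,0,0],[1,0,0,0.005,0,0,0],[1,0,0,0.002,0,0,0],[1,0,0,0,0,0,0]])

```text
time_s: 8.4
tool_pos: [0.4806, 0.0162, 0.1935]
tool_rot: [180.0, -0.1, 11.0]
force: [-0.2, 0.3, -0.6]
grip_width: 0.0138
```

Emit:
jog_arm(rows=[[1,0,0,0.001,0,0,0],[1,0,0,0.001,0,0,0],[1,0,0,0,0,0,0],[0.4,0,0,0,0,0,0],[0.4,0,0,0,0,0,0],[0.4,0,0,0,0,0,0],[0.4,0,0,0,0,0,0],[0.4,0,0,0,0,0,0],[0.4,0,0,0,0,0,0]])

```text
time_s: 9.15
tool_pos: [0.4799, 0.0164, 0.1908]
tool_rot: [-180.0, -0.0, 11.0]
force: [-0.1, -0.3, 0.5]
grip_width: 0.0458
```

Emit:
jog_arm(rows=[[0.4,0,0,-0.02,0,0,0],[0.4,0,0,-0.04,0,0,0],[0.4,0,0,-0.04,0,0,0],[0.4,0.01,-0.02,-0.03,0,0,0],[0.4,0.02,-0.03,-0.02,0,0,0],[0.4,0.02,-0.03,-0.02,0,0,0],[0.4,0.02,-0.03,-0.02,0,0,0],[0.4,0.02,-0.03,0,0,0,0],[0.4,0.02,-0.03,0,0,0,0],[0.4,0.014,-0.018,0,0,0,0],[0.4,0,0,0,0,0,0],[0.4,0,0,0,0,0,0]])

```text
time_s: 10.15
tool_pos: [0.5656, 0.2261, 0.3799]
tool_rot: [179.9, 0.1, 11.2]
force: [-0.0, -0.1, -0.1]
grip_width: 0.0526
```

Run:
```python
from look import *
p,im,P=look('w3',[('scraper_grip',.049),('scraper_foot',.004)])
np.save('w3.npy',P)
B=(P-np.array([.5665,.224,0]))@Ro.from_euler('z',11,degrees=True).as_matrix()
m=(abs(B[...,0])<66)&(abs(B[...,0])<.066)&(abs(B[...,1])<.041)&(P[...,2]>.055)&(P[...,2]<.075)
Q=P[m];print(len(Q),rect(Q),np.median(Q,0),np.median(B[m],0))
print('lid on bench');
o=outline_of("wrist",'scraper_grip')
for r in o[:2]:
    print(r['conf'],r['box']); Q=P[r['pixels']&(P[...,2]>.055)]; print(rect(Q),np.median(Q,0))
cv2.imwrite('pics/v3.png',cv2.resize(im[100:270,240:480,::-1],None,fx=3,fy=3,interpolation=2))
cams.read_camera("top");
for r in landmark_of("top","lid_handle"): print(r["conf"],at_z(cams.camera_params("top"),r["position"][::-1],.019)[0].round(3))
```

```text
t 10.15 tcp [0.5656 0.2261 0.3799] [1.7993e+02 7.0000e-02 1.1160e+01] F [-0.  -0.1 -0.1] w 0.0526
scraper_grip 0.76 [328, 183] [0.572  0.2292 0.049 ]
scraper_foot 0.85 [331, 171] [0.5747 0.2354 0.004 ]
404 (array([570.6, 231. ]), array([18.3, 23.9]), 19.14) [0.57017486 0.23235749 0.06618023] [0.0055058  0.00760069 0.06618023]
lid on bench
0.98 [318.5, 166.6, 342.3, 192.9]
(array([571.1, 231.4]), array([18. , 22.8]), 18.9) [0.57065773 0.23264045 0.06621369]
0.96 [0.477 0.018 0.019]
0.91 [0.287 0.49  0.019]
0.56 [ 0.644 -0.028  0.019]
```

View pics/v3.png

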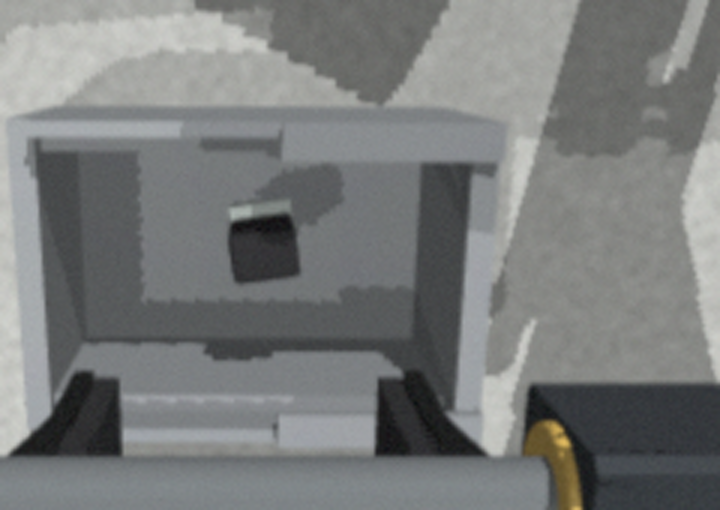

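The box is open, with the scraper upright at crop (265,245). Depth gives its grip at (0.571, 0.2313), yaw 19°, size 24×18 mm, which matches. The lid lies on the bench at (0.477, 0.018).

Emit:
jog_arm(rows=[[0.4,0,0,0,0,0,-4],[0.4,0,0,0,0,0,-4],[0.4,0,0,0,0,0,0],[0.4,0,0,0,0,0,0]])

```text
time_s: 10.78
tool_pos: [0.5657, 0.224, 0.3811]
tool_rot: [-180.0, -0.0, 18.9]
force: [-0.3, -0.1, 0.3]
grip_width: 0.0523
```

Run:
```python
from h import *
go([.571,.2313,.052],19)
```

```text
turn rotvec [-0.02 -0.03 -0.15] then shift [ 0.0074 -0.0052  0.1651] tcp [0.5657 0.224  0.3811]
```

Emit:
jog_arm(rows=[[0.4,0.0074,-0.0052,0.025,0,0,0],[0.4,0,0,0.035,0,0,0],[0.4,0,0,0.035,0,0,0],[0.4,0,0,0.03,0,0,0],[0.4,0,0,0.025,0,0,0],[0.4,0,0,0.015,0,0,0],[0.4,0,0,0,0,0,0],[1,0,0,0,0,0,0],[1,0,0,0,0,0,0],[1,0,0,0,0,0,0],[1,0,0,0,0,0,0],[1,0,0,0,0,0,0]], grip_force=25)

```text
time_s: 11.78
tool_pos: [0.5714, 0.2321, 0.2171]
tool_rot: [-180.0, -0.1, 19.0]
force: [-1.4, 0.2, 1.2]
grip_width: 0.0266
```

Emit:
jog_arm(rows=[[1,0,0,0,0,0,0],[1,0,0,0,0,0,0],[1,0,0,0,0,0,0],[1,0,0,0,0,0,0],[1,0,0,0,0,0,0]])

```text
time_s: 12.2
tool_pos: [0.5712, 0.2321, 0.2167]
tool_rot: [-180.0, -0.1, 19.0]
force: [-1.8, -0.2, 5.2]
grip_width: 0.0238
```

Emit:
jog_arm(rows=[[1,0,0,-0.01,0,0,0],[1,0,0,-0.02,0,0,0],[1,0,0,-0.03,0,0,0],[1,0,0,-0.035,0,0,0],[1,0,0,-0.035,0,0,4.3],[1,0,0,-0.02,0,0,5],[1,0,0,0,0,0,5],[1,0,0,0,0,0,5],[1,0,0,0,0,0,5],[1,0,0,0,0,0,5]])

```text
time_s: 13.03
tool_pos: [0.5708, 0.2319, 0.3659]
tool_rot: [-180.0, 0.0, -10.5]
force: [0.5, -0.0, -2.3]
grip_width: 0.0237
```

Emit:
jog_arm(rows=[[1,-0.002,0.02,0,0,0,0],[1,-0.003,0.035,0,0,0,0],[1,-0.003,0.037,0,0,0,0],[1,-0.003,0.038,0,0,0,0],[1,-0.003,0.038,0,0,0,0],[1,-0.003,0.038,0,0,0,0],[1,-0.003,0.038,0,0,0,0],[1,-0.003,0.038,0,0,0,0],[1,-0.003,0.038,0,0,0,0],[1,-0.003,0.038,0,0,0,0],[1,-0.003,0.038,0,0,0,0],[1,-0.003,0.02,0,0,0,0]])

```text
time_s: 14.03
tool_pos: [0.4601, -0.1762, 0.3661]
tool_rot: [179.9, -0.0, -10.6]
force: [-0.3, 0.5, -1.3]
grip_width: 0.0246
```

Emit:
jog_arm(rows=[[1,0,0.016,0,0,0,0],[1,0,0,0,0,0,0],[1,0,0,0,0,0,0]])

```text
time_s: 14.28
tool_pos: [0.459, -0.1874, 0.3658]
tool_rot: [-180.0, -0.0, -10.4]
force: [-0.2, 0.4, -2.1]
grip_width: 0.0244
```

Run:
```python
from look import *
p,im,P=look('w4',[('slot_entry',.038),('slot_end',.038),('rail',0),('stud_a_mid',.0445),('tray_in',.003),('scraper_foot',.13)])
np.save('w4.npy',P)
Q=sel(P,.35,.68,-.3,-.12,.045,.065);print(len(Q),rect(Q),np.median(Q,0))
```

```text
t 14.28 tcp [ 0.459  -0.1874  0.3658] [-179.96   -0.    -10.42] F [-0.2  0.4 -2.1] w 0.0244
slot_entry 0.89 [321, 187] [ 0.4582 -0.1887  0.038 ]
stud_a_mid 0.58 [397, 184] [ 0.5399 -0.1989  0.0445]
tray_in 0.59 [510, 181] [ 0.6871 -0.231   0.003 ]
scraper_foot 0.63 [324, 224] [ 0.4588 -0.1972  0.13  ]
9302 (array([ 535. , -201.3]), array([ 64.3, 216.1]), -10.42) [ 0.54518772 -0.20102936  0.05543353]
```

View pics/w4.png

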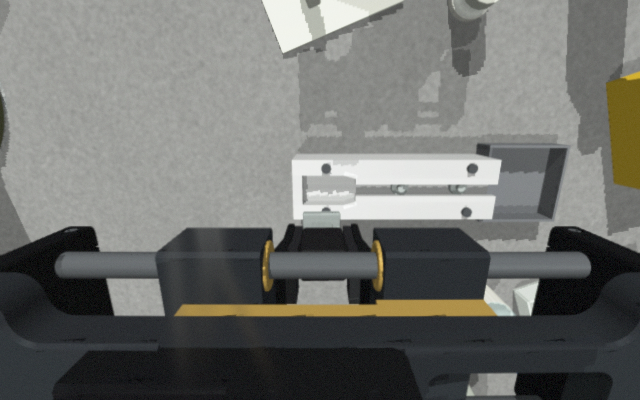

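The rail shows at rows 155–218 with the pocket near (330,190), studs at (400,188) and (458,188), and the scraper foot at (322,219). Now I measure the foot against the slot line in this one view, so calibration errors cancel.

Run:
```python
from h import *
P=np.load('w4.npy');im=cv2.imread('pics/w4.png')
yaw=-10.42;M=Ro.from_euler('z',yaw,degrees=True).as_matrix()
c=np.array([.535,-.2013,0])+M@[.0475,0,0]; print('rail origin',c.round(4))
L=(P-c)@M
z=P[...,2]
for x in(-.13,-.12,-.11,-.075,-.06,-.05,-.02,-.01,0,.01,.045,.055):
    m=(abs(L[...,0]-x)<.004)&(abs(L[...,1])<.034)&(z<.0495)&(z>.03)
    t=(abs(L[...,0]-x)<.004)&(abs(L[...,1])<.045)&(z>.05)&(z<.06)
    if m.sum() and t.sum(): print(x,m.sum(),(L[m][:,1].min()*1e3).round(1),(L[m][:,1].max()*1e3).round(1),'rail y',(L[t][:,1].min()*1e3).round(1),(L[t][:,1].max()*1e3).round(1),(L[m][:,2].mean()).round(4))
# near-edge and far edge of rail in L
m=(abs(L[...,1])<.045)&(z>.05)&(z<.06)
for y in(-.02,.02): 
    q=m&(abs(L[...,1]-y)<.006);print('x ext',y,L[q][:,0].min(),L[q][:,0].max())
pk=(abs(L[...,1])<.012)&(z<.045)&(z>.034)&(L[...,0]<-.08)&(L[...,0]>-.155);print('pocket x',L[pk][:,0].min(),L[pk][:,0].max())
f=(z>.135)&(z<.18)&(abs(L[...,0]+.123)<.04)&(abs(L[...,1])<.04)
v,u=np.where(f);Q=L[f];print('foot',f.sum(),u.min(),u.max(),v.min(),v.max(),Q.min(0).round(4),Q.max(0).round(4),np.percentile(z[f],[5,50,95]).round(4))
for zz in (.15,.155,.16): 
  q=f&(abs(z-zz)<.0025); print(zz,q.sum(),(L[q].min(0).round(4),L[q].max(0).round(4)) if q.sum() else '')
big=cv2.resize(im[140:240,270:470],None,fx=4,fy=4,interpolation=cv2.INTER_CUBIC);cv2.imwrite('pics/v5.png',big)
```

```text
rail origin [ 0.5817 -0.2099  0.    ]
-0.13 214 -16.6 31.9 rail y -22.7 31.9 0.0391
-0.12 214 -16.6 31.9 rail y -21.2 31.9 0.0391
-0.11 213 -16.6 31.9 rail y -22.8 31.9 0.0391
-0.075 97 -9.4 31.9 rail y -31.8 31.9 0.0388
-0.06 93 -9.4 31.9 rail y -32.1 32.0 0.0389
-0.05 111 -9.6 31.9 rail y -32.0 31.9 0.0408
-0.02 95 -9.5 32.0 rail y -32.1 31.8 0.0389
-0.01 94 -9.7 31.9 rail y -31.9 31.9 0.0388
0 99 -9.7 32.0 rail y -32.1 32.0 0.039
0.01 93 -9.5 32.0 rail y -31.9 31.9 0.0388
0.045 92 -9.6 32.0 rail y -31.8 31.9 0.0388
0.055 91 -9.5 31.1 rail y -32.2 30.9 0.0389
x ext -0.02 -0.1555196401043797 0.05960645247032807
x ext 0.02 -0.1555498391707759 0.05975059931601213
pocket x -0.14556879948907536 -0.08007008348770657
foot 594 303 340 211 228 [-0.1376 -0.0012  0.1548] [-0.1118  0.0098  0.171 ] [0.1569 0.1607 0.168 ]
0.15 0 
0.155 39 (array([-0.1376,  0.0089,  0.1548]), array([-0.1124,  0.0097,  0.1574]))
0.16 473 (array([-0.1376, -0.0012,  0.1575]), array([-0.1118,  0.0098,  0.1624]))
```

View pics/v5.png

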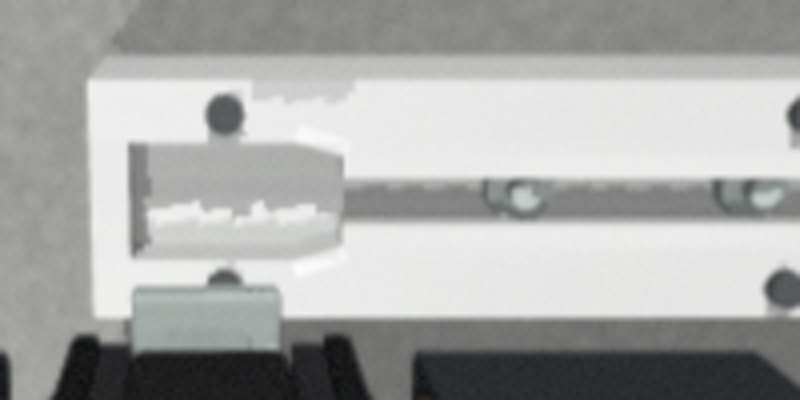

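Foot and slot line agree within 0.3 mm laterally and 1.5 mm along it. Lowering into the pocket.

Emit:
jog_arm(rows=[[1,0.0015,0,0.02,0,0,0],[1,0,0,0.03,0,0,0],[1,0,0,0.025,0,0,0],[1,0,0,0.015,0,0,0],[1,0,0,0.01,0,0,0],[1,0,0,0.01,0,0,0],[1,0,0,0.002,0,0,0],[1,0,0,0,0,0,0],[1,0,0,0,0,0,0]])

```text
time_s: 15.38
tool_pos: [0.4614, -0.1873, 0.2545]
tool_rot: [-180.0, -0.1, -10.3]
force: [0.4, -0.3, -1.0]
grip_width: 0.024
```

Emit:
jog_arm(rows=[[1,0,0,0.001,0,0,0],[1,0,0,0.001,0,0,0],[1,0,0,0,0,0,0]])

```text
time_s: 15.63
tool_pos: [0.4611, -0.1872, 0.2522]
tool_rot: [-180.0, -0.1, -10.3]
force: [-0.2, 0.1, -1.9]
grip_width: 0.0241
```

Emit:
jog_arm(rows=[[1,0,0,0.0007,0,0,0],[1,0,0,0.0003,0,0,0],[1,0,0,0,0,0,0]])

```text
time_s: 15.88
tool_pos: [0.4609, -0.1871, 0.2508]
tool_rot: [-180.0, -0.0, -10.3]
force: [-0.3, -0.5, -0.9]
grip_width: 0.0237
```

Emit:
jog_arm(rows=[[1,0,0,0.0005,0,0,0],[1,0,0,0,0,0,0]])

```text
time_s: 16.05
tool_pos: [0.461, -0.1872, 0.2507]
tool_rot: [-180.0, -0.0, -10.3]
force: [-2.2, 0.4, 4.1]
grip_width: 0.0238
```

Emit:
jog_arm(rows=[[1,0,0,-0.0013,0,0,0],[1,0.004,0,0,0,0,0],[1,0.006,0,0,0,0,0],[1,0.006,0,0,0,0,0],[1,0.006,0,0,0,0,0],[1,0.006,0,0,0,0,0],[1,0.006,0,0,0,0,0],[1,0.006,0,0,0,0,0]])

```text
time_s: 16.72
tool_pos: [0.501, -0.1944, 0.2514]
tool_rot: [180.0, 0.0, -10.3]
force: [-0.2, 0.0, -1.4]
grip_width: 0.024
```

Emit:
jog_arm(rows=[[1,0.007,0,0,0,0,0],[1,0.007,0,0,0,0,0],[1,0.007,0,0,0,0,0],[1,0.007,0,0,0,0,0],[1,0.007,0.0003,0,0,0,0],[1,0.007,0,0,0,0,0],[1,0.007,0,0,0,0,0],[1,0.007,0,0,0,0,0],[1,0.007,0,0,0,0,0],[1,0.007,0,0,0,0,0]])

```text
time_s: 17.55
tool_pos: [0.5697, -0.2071, 0.2515]
tool_rot: [-180.0, 0.0, -10.3]
force: [-0.0, 0.4, -0.4]
grip_width: 0.0239
```

Run:
```python
from h import *
p,R=R_now();M=Ro.from_euler('z',-10.42,degrees=True).as_matrix();print((p-[.5813,-.2098,0])@M,status.get_obs()['force'])
```

```text
[-0.01186792  0.00054242  0.25149013] [-0.03867804  0.44755795 -0.39272623]
```

Emit:
jog_arm(rows=[[1,0.007,0.0002,0,0,0,0],[1,0.007,0,0,0,0,0],[1,0.007,0,0,0,0,0],[1,0.007,0,0,0,0,0],[1,0.007,0,0,0,0,0],[1,0.007,0,0,0,0,0],[1,0.007,0,0,0,0,0],[1,0.007,0,0,0,0,0],[1,0.007,0,0,0,0,0],[1,0.007,0,0,0,0,0],[1,0.007,0,0,0,0,0],[1,0.002,0,0,0,0,0]])

```text
time_s: 18.55
tool_pos: [0.6479, -0.2214, 0.2515]
tool_rot: [180.0, -0.1, -10.3]
force: [0.5, 0.1, -1.9]
grip_width: 0.0241
```

Emit:
jog_arm(rows=[[1,0,0,0,0,0,0],[1,0,0,0,0,0,0]])

```text
time_s: 18.72
tool_pos: [0.6466, -0.2215, 0.2514]
tool_rot: [180.0, 0.0, -10.3]
force: [-0.6, 0.2, -1.3]
grip_width: 0.0238
```

Run:
```python
from look import *
p,R=R_now();M=Ro.from_euler('z',-10.42,degrees=True).as_matrix();print((p-[.5813,-.2098,0])@M,status.get_obs()['force'])
o=[.5813,-.2098,0]
for c in("wrist","scene","top"):
    p=cams.camera_params(c);im,D=cams.read_camera(c);save(c+'5',im)
    for n in('stud_a_mid',):
        for r in landmark_of(c,n)[:4]:
            y,x=r["position"];print(c,round(r["conf"],2),[round(x),round(y)],((at_z(p,[x,y],.01)[0]-o)@M).round(4))
a=cv2.imread('pics/scene5.png')[220:350,220:380];cv2.imwrite('pics/v6.png',cv2.resize(a,None,fx=4,fy=4,interpolation=2))
```

```text
[0.06638527 0.00032786 0.25140015] [-0.62839526  0.24294124 -1.25184935]
wrist 0.51 [333, 222] [ 0.0756 -0.0106  0.01  ]
scene 0.58 [296, 309] [ 0.0714 -0.0199  0.01  ]
```

View pics/v6.png

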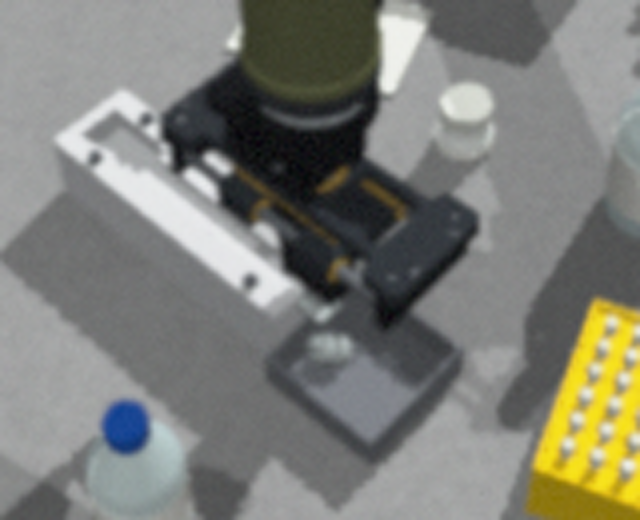

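The foot is 19 mm past the end, and studs appear in the tray near crop (330,347). I retract to the pocket.

Emit:
jog_arm(rows=[[1,-0.008,0,0,0,0,0],[1,-0.014,0,0,0,0,0],[1,-0.014,0,0,0,0,0],[1,-0.014,-0.0002,0,0,0,0],[1,-0.014,0,0,0,0,0],[1,-0.014,0,0,0,0,0],[1,-0.014,-0.0003,0,0,0,0],[1,-0.014,0,0,0,0,0],[1,-0.014,0,0,0,0,0],[1,-0.014,0,0,0,0,0],[1,-0.014,0,0,0,0,0],[1,-0.01,0,0,0,0,0]])

```text
time_s: 20.02
tool_pos: [0.4895, -0.1925, 0.2513]
tool_rot: [-179.9, 0.1, -10.3]
force: [-0.1, 0.5, -1.9]
grip_width: 0.0236
```

Emit:
jog_arm(rows=[[1,-0.014,0,0,0,0,0],[1,-0.013,0,0,0,0,0],[1,-0.004,0,0,0,0,0],[1,0,0,0,0,0,0],[1,0,0,0,0,0,0]])

```text
time_s: 20.43
tool_pos: [0.4613, -0.187, 0.2519]
tool_rot: [-180.0, -0.1, -10.3]
force: [0.6, -0.5, -1.7]
grip_width: 0.0239
```

Emit:
jog_arm(rows=[[1,0,0,-0.008,0,0,0],[1,0,0,-0.015,0,0,0],[1,0,0,-0.025,0,0,0],[1,0,0,-0.03,0,0,0],[1,0,0,-0.025,0,0,0],[1,0,0,-0.012,0,0,0],[1,0,0,0,0,0,0]])

```text
time_s: 21.02
tool_pos: [0.4623, -0.1878, 0.3697]
tool_rot: [-180.0, -0.4, -10.3]
force: [0.2, -0.7, -1.5]
grip_width: 0.0241
```

Run:
```python
from look import *
p,R=R_now();M=Ro.from_euler('z',-10.42,degrees=True).as_matrix();o=np.array([.5813,-.2098,0])
S=[]
for c in("wrist","scene"):
    p=cams.camera_params(c);im,D=cams.read_camera(c);save(c+'6',im);P=cloud(p,D)
    L=(P-o)@M
    q=(abs(L[...,0]-.107)<.04)&(abs(L[...,1])<.04)&(P[...,2]>.009)&(P[...,2]<.03);print(c,q.sum(),L[q].round(3)[::max(1,q.sum()//12)].tolist())
    for r in landmark_of(c,'stud_a_mid')[:4]:
            y,x=r["position"];print(c,round(r["conf"],2),[round(x),round(y)],((at_z(p,[x,y],.01)[0]-o)@M).round(4))
w=cv2.imread('pics/wrist6.png')[130:240,290:590];s=cv2.imread('pics/scene6.png')[220:350,220:380]
cv2.imwrite('pics/v7.png',np.vstack([cv2.resize(w,(640,235)),cv2.resize(s,(448,364)).copy() if 0 else cv2.copyMakeBorder(cv2.resize(s,(448,364)),0,0,0,192,cv2.BORDER_CONSTANT)]))
```

```text
wrist 210 [[0.085, 0.006, 0.015], [0.089, 0.003, 0.019], [0.094, 0.0, 0.016], [0.09, -0.001, 0.021], [0.089, -0.002, 0.02], [0.088, -0.004, 0.021], [0.088, -0.005, 0.019], [0.088, -0.007, 0.018], [0.087, -0.008, 0.017], [0.088, -0.01, 0.017], [0.089, -0.011, 0.017], [0.079, -0.013, 0.016], [0.081, -0.015, 0.018]]
wrist 0.55 [479, 188] [ 0.0756 -0.0097  0.01  ]
wrist 0.51 [480, 189] [ 0.0772 -0.0106  0.01  ]
wrist 0.29 [324, 220] [-0.1164 -0.0509  0.01  ]
scene 77 [[0.098, 0.04, 0.019], [0.076, -0.005, 0.02], [0.069, -0.013, 0.017], [0.08, -0.002, 0.016], [0.071, -0.015, 0.017], [0.083, -0.005, 0.018], [0.075, -0.016, 0.018], [0.087, -0.006, 0.019], [0.082, -0.015, 0.02], [0.093, -0.004, 0.018], [0.086, -0.012, 0.015], [0.081, -0.018, 0.013], [0.093, -0.008, 0.013]]
scene 0.43 [298, 310] [ 0.0789 -0.0191  0.01  ]
```

View pics/v7.png

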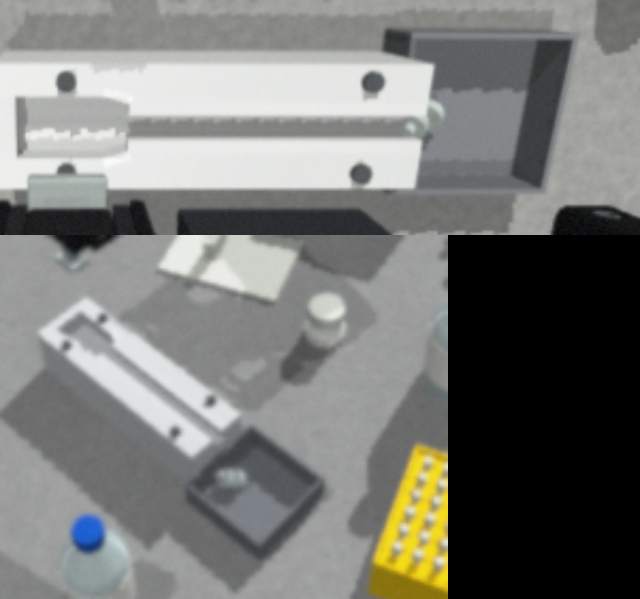

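Run:
```python
from look import *
M=Ro.from_euler('z',-10.42,degrees=True).as_matrix();o=np.array([.5813,-.2098,0])
p=cams.camera_params("wrist");im,D=cams.read_camera("wrist");L=(cloud(p,D)-o)@M
for v in(186,188,190): print(v,[(u,*(L[v,u]*1e3).round().astype(int)) for u in range(470,500,3)])
```

```text
186 [(470, np.int64(40), np.int64(1), np.int64(38)), (473, np.int64(43), np.int64(1), np.int64(39)), (476, np.int64(47), np.int64(1), np.int64(38)), (479, np.int64(49), np.int64(1), np.int64(39)), (482, np.int64(53), np.int64(1), np.int64(39)), (485, np.int64(57), np.int64(1), np.int64(39)), (488, np.int64(73), np.int64(-4), np.int64(17)), (491, np.int64(76), np.int64(-4), np.int64(18)), (494, np.int64(78), np.int64(-3), np.int64(21)), (497, np.int64(82), np.int64(-3), np.int64(19))]
188 [(470, np.int64(41), np.int64(-1), np.int64(38)), (473, np.int64(44), np.int64(-1), np.int64(37)), (476, np.int64(47), np.int64(-1), np.int64(38)), (479, np.int64(51), np.int64(-1), np.int64(38)), (482, np.int64(53), np.int64(-1), np.int64(39)), (485, np.int64(56), np.int64(-1), np.int64(40)), (488, np.int64(74), np.int64(-7), np.int64(15)), (491, np.int64(76), np.int64(-6), np.int64(18)), (494, np.int64(79), np.int64(-6), np.int64(20)), (497, np.int64(81), np.int64(-5), np.int64(21))]
190 [(470, np.int64(40), np.int64(-3), np.int64(39)), (473, np.int64(44), np.int64(-4), np.int64(38)), (476, np.int64(47), np.int64(-3), np.int64(39)), (479, np.int64(50), np.int64(-3), np.int64(39)), (482, np.int64(54), np.int64(-3), np.int64(39)), (485, np.int64(56), np.int64(-3), np.int64(40)), (488, np.int64(72), np.int64(-8), np.int64(19)), (491, np.int64(76), np.int64(-8), np.int64(19)), (494, np.int64(79), np.int64(-8), np.int64(20)), (497, np.int64(81), np.int64(-8), np.int64(22))]
```

The slot floor reads 38–39 mm all the way to its end, so it is empty. The studs lie as a cluster in the tray, and the lid is still flat. Returning the scraper.

Emit:
jog_arm(rows=[[1,0,0,0,0,0,-5.3],[1,0,0,0,0,0,-5.3],[1,0,0,0,0,0,-5.3],[1,0,0,0,0,0,-5.4],[1,0.008,-0.016,0,0,0,0],[1,0.016,-0.034,0,0,0,0],[1,0.016,-0.034,0,0,0,0],[1,0.016,-0.034,0,0,0,0],[1,0.016,-0.034,0,0,0,0],[1,0.016,-0.034,0,0,0,0],[1,0.016,-0.034,0,0,0,0],[1,0.016,-0.034,0,0,0,0]])

```text
time_s: 22.27
tool_pos: [0.5299, 0.087, 0.3649]
tool_rot: [180.0, 0.1, 11.0]
force: [0.1, -0.5, -2.2]
grip_width: 0.0243
```

Emit:
jog_arm(rows=[[1,0.016,-0.034,0,0,0,0],[1,0.016,-0.034,0,0,0,0],[1,0.016,-0.034,0,0,0,0],[1,0.01,-0.02,0,0,0,0],[1,0.002,-0.004,0,0,0,0],[1,0,0,0,0,0,0],[1,0,0,0,0,0,0]])

```text
time_s: 22.85
tool_pos: [0.5649, 0.2193, 0.365]
tool_rot: [179.9, 0.1, 11.0]
force: [0.6, -0.1, -2.1]
grip_width: 0.024
```

Run:
```python
from look import *
p,im,P=look('w7',[('scraper_foot',.15)])
go([.567,.224,.0537],11)
B=(P-np.array([.5665,.224,0]))@Ro.from_euler('z',11,degrees=True).as_matrix()
q=(abs(P[...,2]-.16)<.015)&(abs(B[...,0])<.04)&(abs(B[...,1])<.04);print('foot in box',q.sum(),B[q].min(0).round(4),B[q].max(0).round(4))
```

```text
t 22.85 tcp [0.5649 0.2193 0.365 ] [1.7987e+02 1.4000e-01 1.0970e+01] F [ 0.6 -0.1 -2.1] w 0.024
scraper_foot 0.61 [322, 221] [0.5643 0.2186 0.15  ]
turn rotvec [ 0.07  0.07 -0.16] then shift [ 0.003  -0.0055  0.1483] tcp [0.5651 0.218  0.366 ]
foot in box 596 [-0.0162 -0.0065  0.1538] [0.0096 0.0047 0.1701]
```

Emit:
jog_arm(rows=[[1,0.003,-0.005,0.02,0,0,0],[1,0,0,0.03,0,0,0],[1,0,0,0.03,0,0,0],[1,0,0,0.03,0,0,0],[1,0,0,0.02,0,0,0],[1,0,0,0.01,0,0,0],[1,0,0,0.006,0,0,0],[1,0,0,0,0,0,0],[1,0,0,0,0,0,0]])

```text
time_s: 23.7
tool_pos: [0.5677, 0.2254, 0.2218]
tool_rot: [-180.0, -0.1, 11.0]
force: [0.4, -0.3, -0.6]
grip_width: 0.024
```

Emit:
jog_arm(rows=[[1,0,0,0.001,0,0,0],[1,0,0,0,0,0,0]])

```text
time_s: 23.87
tool_pos: [0.5676, 0.2259, 0.221]
tool_rot: [-179.9, -0.1, 11.0]
force: [0.1, 0.3, -1.6]
grip_width: 0.024
```

Emit:
jog_arm(rows=[[1,0,0,0.002,0,0,0],[1,0,0,0.001,0,0,0],[1,0,0,0,0,0,0]])

```text
time_s: 24.12
tool_pos: [0.5671, 0.2259, 0.2169]
tool_rot: [-180.0, -0.0, 11.0]
force: [-0.1, 0.2, -0.3]
grip_width: 0.0238
```

Emit:
jog_arm(rows=[[1,0,0,0.0007,0,0,0],[1,0,0,0,0,0,0]])

```text
time_s: 24.28
tool_pos: [0.5672, 0.2259, 0.2168]
tool_rot: [-180.0, -0.0, 11.0]
force: [-1.7, -0.5, 4.0]
grip_width: 0.0238
```

Emit:
jog_arm(rows=[[1,0,0,0.0005,0,0,0],[1,0,0,0,0,0,0]])

```text
time_s: 24.45
tool_pos: [0.5671, 0.2258, 0.2166]
tool_rot: [-180.0, -0.0, 11.0]
force: [-3.4, -0.1, 7.0]
grip_width: 0.024
```

On the floor. Now release and rise.

Emit:
jog_arm(rows=[[1,0,0,-0.0008,0,0,0],[1,0,0,0,0,0,0],[0.4,0,0,0,0,0,0],[0.4,0,0,0,0,0,0],[0.4,0,0,0,0,0,0],[0.4,0,0,0,0,0,0],[0.4,0,0,0,0,0,0],[0.4,0,0,0,0,0,0],[0.4,0,0,0,0,0,0],[0.4,0,0,0,0,0,0]])

```text
time_s: 25.28
tool_pos: [0.567, 0.2258, 0.2161]
tool_rot: [-180.0, -0.0, 11.0]
force: [0.1, -0.2, 0.2]
grip_width: 0.0518
```

Emit:
jog_arm(rows=[[0.4,0,0,-0.01,0,0,0],[0.4,0,0,-0.02,0,0,0],[0.4,0,0,-0.03,0,0,0],[0.4,0,0,-0.04,0,0,0],[0.4,0,0,-0.04,0,0,0],[0.4,0,0,-0.03,0,0,0],[0.4,0,0,-0.01,0,0,0],[0.4,0,0,0,0,0,0]])

```text
time_s: 25.95
tool_pos: [0.5679, 0.2256, 0.4006]
tool_rot: [-179.9, -0.4, 11.0]
force: [-0.0, 0.2, -0.2]
grip_width: 0.0524
```

Run:
```python
from look import *
p,im,P=look('w8',[('scraper_grip',.049)])
B=(P-np.array([.5665,.224,0]))@Ro.from_euler('z',11,degrees=True).as_matrix()
m=(abs(B[...,0])<.066)&(abs(B[...,1])<.041)&(P[...,2]>.055)&(P[...,2]<.075)
Q=P[m];print(len(Q),rect(Q),np.median(Q,0))
im2,D=cams.read_camera("top");p2=cams.camera_params("top")
for n,z in(('jar_mid',.0225),('reagent_mid',.075),('flask_mid',.06),('lid_handle',.019)):
    for r in landmark_of("top",n)[:1]: print(n,round(r["conf"],2),np.round(r["position"]),at_z(p2,r["position"][::-1],z)[0].round(4))
T=cloud(p2,D);Q=sel(T,.38,.62,-.07,.11,.002,.05);Q=Q[Q[:,2]<.012];print('lid z',np.percentile(Q[:,2],[5,50,95]).round(4),len(Q))
w=cv2.resize(im[80:270,230:490],(640,468))[:,:,::-1];cv2.imwrite('pics/v8.png',w)
s,_=cams.read_camera("scene");cv2.imwrite('pics/v9.png',cv2.resize(s[100:370,190:450,::-1],None,fx=2.2,fy=2.2,interpolation=2))
```

```text
t 25.95 tcp [0.5679 0.2256 0.4006] [-179.85   -0.4    10.99] F [-0.   0.2 -0.2] w 0.0524
scraper_grip 0.58 [319, 184] [0.5672 0.2231 0.049 ]
scraper_grip 0.29 [249, 186] [0.4859 0.2042 0.049 ]
350 (array([566.8, 225.6]), array([17.6, 23. ]), 10.91) [0.5666807  0.22646716 0.06622379]
jar_mid 0.67 [161. 337.] [ 0.639  -0.0241  0.0225]
reagent_mid 0.79 [109. 329.] [ 0.7931 -0.001   0.075 ]
flask_mid 0.84 [160. 454.] [ 0.6277 -0.3845  0.06  ]
lid_handle 0.76 [276. 173.] [0.292  0.4944 0.019 ]
lid z [0.0022 0.0045 0.0091] 1809
```

View pics/v9.png

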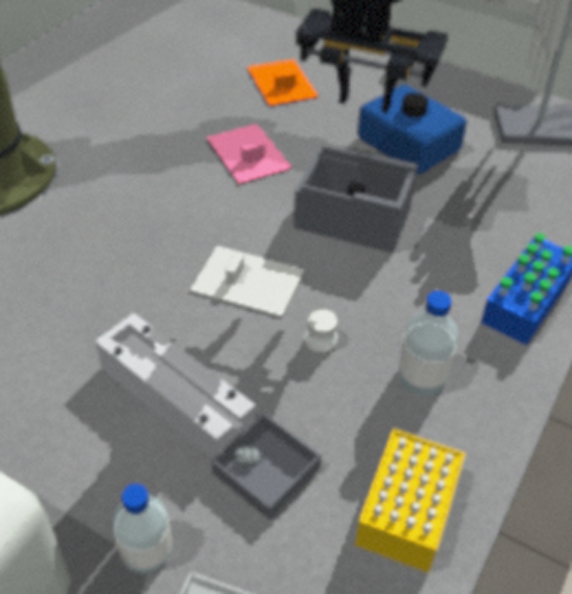

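The scraper stands in the box with its top at 66 mm, the lid lies flat, the studs are in the tray, and the bottles and jar sit at the same pixels as before.

```bash
python3 -c "from cell import env; print(env.sign_off())"
```

```text
the job is handed in; nothing more can be done
None
```

The job is done and handed in at about 26 s of the 72 s allowed; sign-off reported no verdict.

**What I did:**
1. I raised the lid 8 mm, slid it 85 mm out over the lip and laid it flat on the bench.
2. I lowered the scraper through the entry pocket, pushed it until the foot was 19 mm past the open end, then drew it back and lifted it out at the pocket.
3. I stood the scraper back in the box and moved the gripper clear.

**Last checks:**
- **Slot:** the floor reads 38–39 mm all the way to the end, so it is empty.
- **Studs:** they lie as one cluster in the tray near its rail side. I could not make out the two separately, so that both are in the tray rests on the slot being empty.
- **Scraper:** it stands upright, with its top at 66 mm.
- **Lid:** it is flat on the bench. The top camera's network missed its handle in the last picture, but the scene picture shows the lid in place.
- **Bottles and jar:** they are at the same pixels as at the start in the scene picture. The networks' positions for them differ by up to about 11 mm, which I take as network noise.
- **Forces:** the readings I took after each move stayed at or below about 8 N.

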